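# Weight down a glued shelf board and set the timer

### The arm

A 6-joint arm with a two-finger parallel gripper is mounted at the origin on the work surface. World frame = base frame: x ahead of the robot, y to its left, z up, the work surface at z = 0. Lengths are in m, angles in rad, forces in N, time in s.
With the tool pointing down it reaches from about 0.4 to 0.825 m from the base axis. Payload 7 kg.
Tool frame: the origin (TCP) lies on the centre line of the jaws, within the pads' length; the fingertips stand 11 mm ahead of it and the grasp point (between the pads) lies 8 mm behind it (manip.tip_reach is the distance from the TCP to the fingertips, in m); z points along the fingers, y is the line along which they close (so a half turn about z gives the same grasp; the last joint's range is limited). The gripper opens to 85 mm and grips with 20 to 120 N. Pads are 22 mm wide; open, the fingers measure 114 mm over their backs; the gripper's body (76 mm by 85 mm) begins 54 mm behind the grasp point. The pads swing forward as they close: fully open they stand 13 mm farther back than shut.
Start: joints at [-0.92, 0.359, 0.012, 0, -1.224, -0.288], TCP at [0.24, -0.631, 0.217] pointing down, gripper open.
Joint ranges: [-3.07, 3.07], [-1.43, 2.12], [-1.02, 1.25], [-3.03, 1.67], [-3.05, -0], [-3.03, 3.03]. Speed limits (rad/s): [2.39, 2.39, 3.01, 3.14, 3.14, 3.14].

### API

Orientations are given as a rotation vector (axis times angle).
In Python, from station import manip gives the robot as it stands. Calls block until the motion is done:
- manip.movep(position, orientation): joint-space move of the TCP to a pose.
- manip.movel(position, frame=None, feed=0.15): straight line of the TCP; frame=None keeps the orientation; feed is the mean speed in m/s.
- manip.move_joints(angles): joint-space move.
- manip.command_gripper(opening, force=None): opening from 0.0 (shut) to 1.0 (fully open); force is the grip in N (None keeps the last); returns when the fingers have stopped.
- manip.pause(seconds).
- manip.inverse_kinematics(position, orientation): joint angles nearest the present ones, or None.
- manip.read_state(): the state.
- manip.read_camera(name): name is "scene" or "top" or "wrist"; returns the picture (480x640x3 uint8, red, green, blue); there is no depth.
- manip.calibration(name): a dict with "fx", "fy", "cx", "cy" (pixels), "position" and "orientation" of the camera in the world; the wrist camera has in their place "T_tool_cam" (4x4, takes a point from camera to tool coordinates, whose origin is the TCP and whose axes are the flange's). Camera axes: x right, y down, z forward; pixel columns grow to the right and rows downward; lengths in m; the calibration is good to about 2 mm. A picture is of the moment at which its call begins: read the wrist's pose just before it. calibration takes no time and is no camera call.
A pose or a line that the arm cannot do raises manip.Unreachable and nothing moves.
- manip.hand_in(): hands the job in; it is judged then, once.
The state is a dict: "t": time; "qpos": joint angles; "joint_velocities": joint speeds; "joint_efforts": joint torques, N m; "tcp_pos": TCP position; "orientation": TCP orientation; "force": force on the tool from outside, world axes, zero at the start; "moment": the same for the moment, N m; "gripper_width": opening from 0.0 (shut) to 1.0 (fully open); "grip_force": force on a finger pad.
Only numpy, scipy, OpenCV 4.12 (cv2) and the standard library are available. Lean on these libraries where they do the work, as an engineer would, in place of code of your own. Each camera call takes 0.05 s, during which the arm holds its last target. There are 200 camera calls.

### The job

A veneer patch has just been glued on the white shelf board and must be pressed while it sets. Put the scraper that lies on the board into the grey tray; then set the pressing block squarely over the patch so that it covers it, bar upward, and pile every weight that is there (flat steel tin, pocket book, carton, round can) centrally on it in one upright column, the largest base lowest and each next one smaller. Last of all, turn the timer's sleeve to 5, and leave the glue bottle, mug and tape measure alone.

Things in the scene. Friction and masses are not known exactly. Their poses are not given: they have to be found in the camera images.
- patch (a point): centre of the glued veneer patch (pale wood, 130 x 110 mm, long side along its x) on the top face of the white shelf board (180 mm in x, 220 mm in y, 18 mm thick, fixed to the cabinet top); z up. The point lies on the top face, 18 mm above the cabinet top
- block_mid (a point): pressing block, wood, 0.45 kg: a plate 130 (x) x 110 (y) x 18 mm with a bar 130 (x) x 45 (y) x 28 mm standing along the middle of its top, 46 mm high in all; the bar is where to grip it and its flat top carries the pile. Point at the centre, 23 mm above its underside; z up
- tin_mid (a point): flat plain steel tin, shut, 125 (x) x 62 (y) x 38 mm high, 0.35 to 0.65 kg; the largest base of the weights. Point at its centre, 19 mm above its underside. May be absent
- book_mid (a point): small thick pocket book with blue cloth covers, lying flat, rigid, 100 (x) x 56 (y) x 30 mm high, 0.22 kg; second largest base. Point at its centre, 15 mm above its underside. May be absent
- carton_mid (a point): full cardboard screw carton, rigid, 72 (x) x 50 (y) x 55 mm high, 0.25 to 0.5 kg; third largest base. Point at its centre, 27.5 mm above its underside. May be absent
- can_mid (a point): round flat metal can, 48 mm across, 26 mm high, 0.15 kg; smallest base. Point at its centre, 13 mm above its underside. May be absent
- block: the pressing block again; origin at the centre of its underside
- tin: the flat tin again; origin at the centre of its underside
- book: the pocket book again; origin at the centre of its underside
- carton: the carton again; origin at the centre of its underside
- can: the round can again; origin at the centre of its underside
- scraper: the scraper again; origin on its underside, 15 mm along +x from the point scraper_mid
- scraper_mid (a point): scraper lying on the shelf board, 142 mm long along its x: wooden handle 85 (x) x 24 (y) x 18 mm high from -50 to +35 mm of this point, then a steel blade 60 x 36 x 3 mm towards +x, ending 92 mm from the point. Point on the handle near the balance point, 9 mm above its underside; grip the handle across y
- tray_in (a point): centre of the inner floor of the grey plastic tray, fixed, 84 (x) x 200 (y) x 28 mm high outside, walls and floor 4 to 5 mm thick; long side along y
- dial_grip (a point): timer, fixed: white round housing 94 mm across, 22 mm high, with a ribbed grey upright sleeve on top, 50 mm across, from 24 to 62 mm above the cabinet top. The point lies on the sleeve's axis, 45 mm above the cabinet top; its x axis follows the white pointer line on the sleeve.
- dial (a joint): angle of the timer's sleeve in rad, 0 at mark 0, growing clockwise seen from above. Marks on the housing every 30 degrees (0.524 rad) clockwise from 0 to 8: 0 is the double long mark, 5 (2.618 rad) the single long thick one, the others short. Takes about 0.1 N m, clicks into each mark and stays there; stops just beyond 0 and 8
- glue: bystander: white glue bottle, 52 mm across, 150 mm high
- mug: bystander: white mug, 80 mm across, 90 mm high
- tape: bystander: black tape measure, 60 x 35 x 60 mm
Not all that is in view belongs to the job. What is shaped like the tin but red or turquoise is not meant.

How it is judged:
On the way, in this order (a step that is already met when the one before it is completed fails the run):
1. the scraper lies in the tray (x of scraper_mid in the frame of tray_in between -0.038 and 0.038 m and y of scraper_mid in the frame of tray_in between -0.096 and 0.096 m and z of scraper_mid in the frame of tray_in below 0.03 m and contact force between scraper and the fingers below 0.1 N), for 0.2 s.
2. the block is on the patch and all weights present are piled on it, larger base below smaller, released (horizontal distance between each of block_mid, tin_mid, book_mid, carton_mid, can_mid and patch below 0.025 m and angle between each of block_mid, tin_mid, book_mid, carton_mid, can_mid's own z axis and vertical below 0.12 rad and z of each of tin_mid, book_mid, carton_mid, can_mid in the frame of block_mid above 0.022 m and z of each of book_mid, carton_mid, can_mid in the frame of tin_mid above 0.022 m and z of each of carton_mid, can_mid in the frame of book_mid above 0.022 m and z of can_mid in the frame of carton_mid above 0.022 m and height (world z) of block_mid below 0.049 m and angle between the x axis of block_mid and the x axis of patch, either way round below 0.2 rad and linear speed of each of block, tin, book, carton, can below 0.02 m/s and contact force between each of block, tin, book, carton, can and the fingers below 0.1 N), for 0.3 s.
3. the timer's sleeve is at mark 5 (value of joint dial between 2.44 and 2.8 rad), for 0.2 s.
At the end, for the whole second after the job is handed in: Scraper in the tray. Block on the patch, within 25 mm of its centre and 0.2 rad of square; weights present upright on it (0.12 rad), each within 25 mm of the patch centre seen from above, in the order tin, book, carton, can from below, at rest. Sleeve at mark 5 (within 0.18 rad) (all of step 3 and x of scraper_mid in the frame of tray_in between -0.038 and 0.038 m and y of scraper_mid in the frame of tray_in between -0.096 and 0.096 m and z of scraper_mid in the frame of tray_in below 0.03 m and horizontal distance between each of block_mid, tin_mid, book_mid, carton_mid, can_mid and patch below 0.025 m and angle between each of block_mid, tin_mid, book_mid, carton_mid, can_mid's own z axis and vertical below 0.12 rad and z of each of tin_mid, book_mid, carton_mid, can_mid in the frame of block_mid above 0.022 m and z of each of book_mid, carton_mid, can_mid in the frame of tin_mid above 0.022 m and z of each of carton_mid, can_mid in the frame of book_mid above 0.022 m and z of can_mid in the frame of carton_mid above 0.022 m and height (world z) of block_mid below 0.049 m and angle between the x axis of block_mid and the x axis of patch, either way round below 0.2 rad and linear speed of each of block, tin, book, carton, can below 0.02 m/s); the robot touches nothing.
It fails at once if the glue bottle is disturbed (moved more than 30 mm) (distance of glue from where it was at the start of the episode above 0.03 m).
It fails at once if the mug is disturbed (moved more than 30 mm) (distance of mug from where it was at the start of the episode above 0.03 m).
It fails at once if the tape measure is disturbed (moved more than 30 mm) (distance of tape from where it was at the start of the episode above 0.03 m).
Of tin, book, carton, can only 2 to 4 are there at a start; the rules pass over those that are not, and their reading is None.
At some moment in a run one of block, scraper may be knocked a few centimetres aside while the robot is not near it.
It also fails if it takes over 210 s, if anything falls off the work surface, if the arm or the gripper's body presses on something with over 40 N, if the wrist force passes 120 N, or if a joint passes its speed limit or range.

## Working session

There is one attempt and no reset: what is moved stays moved. The work goes in short steps, each a Python script; the robot and the scene stay as the last script left them, time stands still between calls to the robot, and variables do not carry over. Pictures are saved under pics/ and viewed, at most 14 in all, crops included, and the job is handed in when it is done.

```bash
ls; mkdir -p pics
python3 - <<'E'
from station import manip
import cv2,numpy as np
for n in ["top","scene"]:
    im=manip.read_camera(n); cv2.imwrite(f"pics/{n}0.png",im[...,::-1]); print(n,manip.calibration(n))
print(manip.calibration("wrist")); print(manip.read_state()); print(manip.tip_reach)
E
```

```text
pics
top {'fx': 565.5245491801587, 'fy': 565.5245491801587, 'cx': 309.95903251507696, 'cy': 247.3658725442143, 'position': array([ 0.30773734, -0.08748279,  1.655535  ]), 'orientation': array([-2.15688213,  2.14877251, -0.14426961])}
scene {'fx': 610.6985329371482, 'fy': 610.6985329371482, 'cx': 305.8592961508568, 'cy': 245.16000382790082, 'position': array([1.6010747 , 0.27313974, 1.30821402]), 'orientation': array([-1.5451644 , -2.07285254,  0.81141532])}
{'fx': 412.31900199736464, 'fy': 412.31900199736464, 'cx': 323.75462498204894, 'cy': 239.34653598314435, 'T_tool_cam': array([[-2.12686312e-04, -9.53724012e-01, -3.00683329e-01,
         7.64246767e-02],
       [ 9.99999925e-01, -2.99773951e-04,  2.43496434e-04,
        -1.45879537e-04],
       [-3.22365426e-04, -3.00683254e-01,  9.53724004e-01,
        -1.57678842e-01],
       [ 0.00000000e+00,  0.00000000e+00,  0.00000000e+00,
         1.00000000e+00]])}
{'t': 0.1, 'qpos': array([-9.19894343e-01,  3.59332772e-01,  1.11404959e-02, -3.01135222e-04,
       -1.22408887e+00, -2.88103641e-01]), 'joint_velocities': array([-0.00080844, -0.00013624,  0.00335871,  0.00053876,  0.00126216,
        0.00149232]), 'joint_efforts': array([-7.92055334e-05, -5.84766555e+01,  2.94110012e+01,  6.95452183e+00,
       -3.13993034e-03,  1.23509028e-05]), 'tcp_pos': array([ 0.23936368, -0.63064904,  0.21574305]), 'orientation': array([ 5.66527855e-01, -3.08966196e+00, -2.28090120e-03]), 'force': array([ 0.04572157, -0.71226834, -0.19231492]), 'moment': array([-0.00995038,  0.02351932, -0.02676692]), 'grip_force': 0.0, 'gripper_width': 1.0026535692471685}
0.011
```

View pics/top0.png

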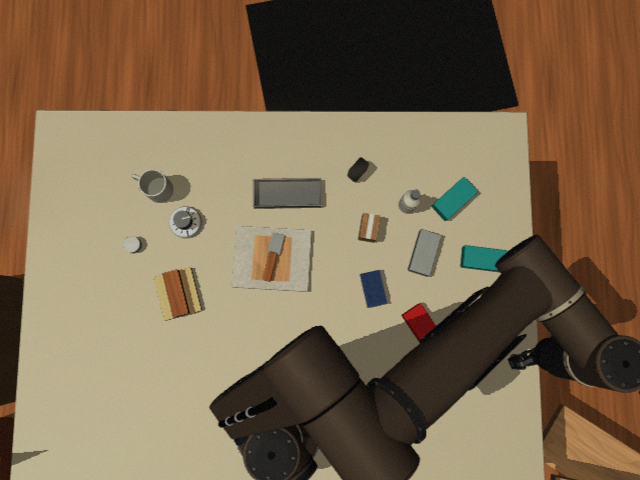

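View pics/scene0.png

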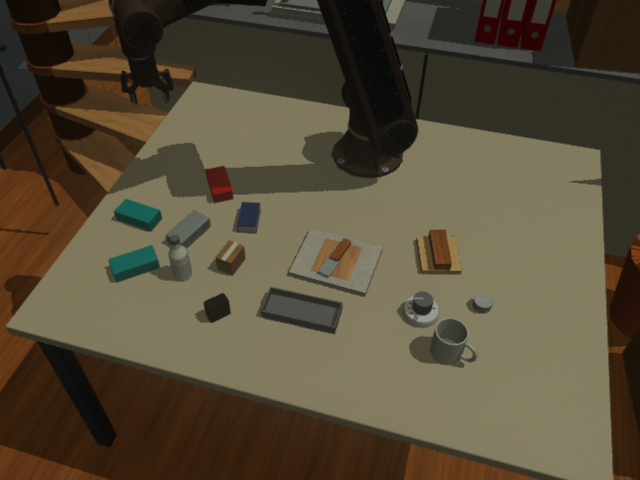

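The top view (up = +x, left = +y) shows all four weights:
- Weights: grey tin (425,252), blue book (373,288), carton (370,227) and can (133,244).
- Work pieces: block (178,293), board with patch and scraper (272,258), tray (288,193), timer (184,221).
- Bystanders: mug (153,185), glue (411,200), tape (358,169).

The scene view agrees with this.

```bash
cat > h.py <<'E'
from station import manip
import cv2, numpy as np
from scipy.spatial.transform import Rotation as R
def cam(name, st=None):
    c=manip.calibration(name); K=np.array([[c['fx'],0,c['cx']],[0,c['fy'],c['cy']],[0,0,1]])
    if name=="wrist":
        T=np.eye(4); T[:3,:3]=R.from_rotvec(st['orientation']).as_matrix(); T[:3,3]=st['tcp_pos']
        T=T@c['T_tool_cam']; return K,T[:3,:3],T[:3,3]
    return K,R.from_rotvec(c['orientation']).as_matrix(),np.array(c['position'])
def ray(C,uv):
    K,Rm,p=C; d=Rm@np.linalg.solve(K,[uv[0],uv[1],1]); return p,d/np.linalg.norm(d)
def plane(C,uv,z):
    p,d=ray(C,uv); return p+d*(z-p[2])/d[2]
def tri(C1,u1,C2,u2):
    p1,d1=ray(C1,u1); p2,d2=ray(C2,u2)
    s=np.linalg.lstsq(np.c_[d1,-d2],p2-p1,rcond=None)[0]
    a,b=p1+s[0]*d1,p2+s[1]*d2; return (a+b)/2,np.linalg.norm(a-b)
def proj(C,X):
    K,Rm,p=C; q=K@(Rm.T@(np.asarray(X)-p)); return q[:2]/q[2]
def shot(name,fn=None):
    st=manip.read_state(); im=manip.read_camera(name)
    if fn: cv2.imwrite(f"pics/{fn}.png",im[...,::-1])
    return cam(name,st),im[...,::-1].copy()
def down(yaw):  # tool z down, closing line (tool y) at angle yaw+90deg in world; tool x at angle yaw
    c,s=np.cos(yaw),np.sin(yaw)
    return R.from_matrix(np.array([[c,s,0],[s,-c,0],[0,0,-1]])).as_rotvec()
def rects(C,mask,z,amin=30):
    """min-area rectangles of mask blobs, projected on plane z: centre, sides (mm), direction of long side"""
    out=[]
    for c in cv2.findContours(mask.astype('uint8'),cv2.RETR_EXTERNAL,cv2.CHAIN_APPROX_NONE)[0]:
        if cv2.contourArea(c)<amin: continue
        P=np.array([plane(C,u,z)[:2] for u in c[:,0].astype(float)],dtype=np.float32)
        (x,y),(w,h),a=cv2.minAreaRect(P*1000)
        if w<h: w,h,a=h,w,a+90
        m=cv2.moments(c); uv=(m['m10']/m['m00'],m['m01']/m['m00'])
        out.append(dict(c=np.round([x/1000,y/1000],4),s=(round(w),round(h)),yaw=round((a+90)%180-90,1),uv=np.round(uv,1)))
    return out
E
python3 - <<'E'
import cv2,numpy as np
t=cv2.imread('pics/top0.png'); s=cv2.imread('pics/scene0.png')
cv2.imwrite('pics/topc.png',cv2.resize(t[150:350,110:480],None,fx=2.15,fy=2.15,interpolation=cv2.INTER_CUBIC))
h=cv2.cvtColor(t,cv2.COLOR_BGR2HSV)
for n,(u,v) in dict(table=(330,330),tin=(425,252),book=(373,288),cart=(366,227),can=(133,244),blockplate=(163,298),bar=(176,293),patch=(288,262),board=(240,275),tray=(288,193),red=(415,320)).items(): print(n,h[v,u],t[v,u])
E
```

```text
table [ 22  65 181] [135 169 181]
tin [ 37  24 137] [124 137 134]
book [109 129  75] [75 51 37]
cart [ 15 141 147] [ 66 106 147]
can [ 26  24 184] [167 182 184]
blockplate [ 22 107 188] [109 167 188]
bar [ 12 175 150] [ 47  89 150]
patch [ 15 135 177] [ 83 130 177]
board [ 24  42 172] [144 166 172]
tray [30 21 98] [90 98 98]
red [  2 215  95] [15 19 95]
```

View pics/topc.png

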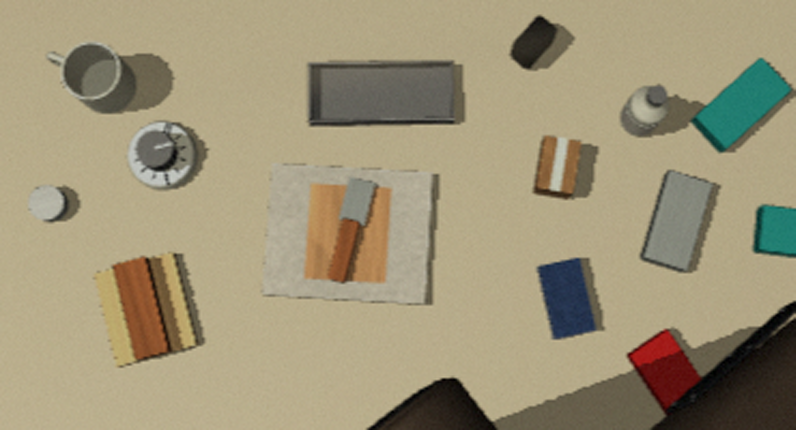

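The enlarged view shows the scraper lying over the patch with its blade up and slightly right (+x), the block bar reddish on a pale plate, and the timer pointer toward the upper right. Now coarse positions from the top view and heights from the two views.

```bash
cat > coarse.py <<'E'
from h import *
t=cv2.imread('pics/top0.png'); s=cv2.imread('pics/scene0.png'); Ct,Cs=cam('top'),cam('scene')
def m(im,box,f):
    h=cv2.cvtColor(im,cv2.COLOR_BGR2HSV).astype(int); k=f(h[...,0],h[...,1],h[...,2]); M=np.zeros(k.shape,bool)
    x0,y0,x1,y1=box; M[y0:y1,x0:x1]=k[y0:y1,x0:x1]; return cv2.morphologyEx(M.astype('uint8'),cv2.MORPH_OPEN,np.ones((2,2)))
red=lambda H,S,V:(H<14)&(S>140)
L=[('tin',(400,225,445,280),lambda H,S,V:(S<40)&(V>90),.038),('book',(355,265,392,312),lambda H,S,V:(H>95)&(H<125)&(S>90),.03),
('carton',(355,208,384,245),lambda H,S,V:((H<20)&(S>100)&(V>100))|((S<50)&(V>150)),.055),('can',(120,232,148,256),lambda H,S,V:(S<45),.026),
('bar',(150,262,206,325),red,.046),('blockall',(150,262,206,325),lambda H,S,V:(S>88)&(V>90),.018),
('patch',(235,228,310,290),lambda H,S,V:(H<20)&(S>95)&(V>150),.018),('board',(225,220,320,298),lambda H,S,V:(S<55),.018),
('handle',(255,245,285,285),lambda H,S,V:(S>170)&(V<160),.036),('tray',(245,170,330,215),lambda H,S,V:(S<45)&(V<130),.028),
('timer',(165,203,205,240),lambda H,S,V:(S<45),.022)]
for n,b,f,z in L:
    for r in rects(Ct,m(t,b,f),z,25): print(n,r)
E
python3 coarse.py
```

```text
tin {'c': array([ 0.5095, -0.4229]), 's': (123, 62), 'yaw': -17.4, 'uv': array([426., 253.])}
book {'c': array([ 0.4049, -0.2728]), 's': (97, 54), 'yaw': 12.3, 'uv': array([374.2, 289.2])}
carton {'c': array([ 0.5819, -0.2619]), 's': (72, 52), 'yaw': -8.5, 'uv': array([370.5, 226.9])}
can {'c': array([0.531 , 0.4279]), 's': (49, 48), 'yaw': -87.5, 'uv': array([132.7, 245.1])}
bar {'c': array([0.3888, 0.2899]), 's': (129, 46), 'yaw': 15.4, 'uv': array([176.5, 294. ])}
blockall {'c': array([0.3854, 0.3112]), 's': (135, 72), 'yaw': 15.9, 'uv': array([171.6, 295.6])}
blockall {'c': array([0.3988, 0.2552]), 's': (130, 34), 'yaw': 16.1, 'uv': array([191. , 290.8])}
patch {'c': array([ 0.4901, -0.0181]), 's': (131, 39), 'yaw': -8.8, 'uv': array([285.2, 263.2])}
patch {'c': array([0.4942, 0.0523]), 's': (129, 47), 'yaw': -3.1, 'uv': array([260.7, 257.1])}
board {'c': array([0.4926, 0.0213]), 's': (222, 180), 'yaw': 86.8, 'uv': array([272.4, 259.3])}
handle {'c': array([0.468 , 0.0245]), 's': (79, 22), 'yaw': -13.3, 'uv': array([270.8, 267.1])}
tray {'c': array([ 0.6817, -0.0234]), 's': (195, 78), 'yaw': -88.4, 'uv': array([288.8, 195. ])}
timer {'c': array([0.5975, 0.2768]), 's': (91, 90), 'yaw': -88.3, 'uv': array([185.4, 222.6])}
```

Every measured size matches the text within a few mm. Next, a close look at the scraper with the wrist camera from two places.

```bash
cat >> h.py <<'E'
def go(p,yaw,z,lin=False):
    """move above/at (p,z) with the tool down; yaw taken modulo pi, with the last joint nearest the middle"""
    best=None
    for y in (yaw,yaw+np.pi):
        q=manip.inverse_kinematics([p[0],p[1],z],down(y))
        if q is not None and (best is None or abs(q[5])<abs(best[0])): best=(q[5],y)
    if best is None: raise RuntimeError('no ik')
    y=best[1]
    manip.movep([p[0],p[1],z],down(y)); return y
def mask(im,f,near=None,C=None,z=0,r=.1):
    h=cv2.cvtColor(cv2.GaussianBlur(im,(3,3),0),cv2.COLOR_BGR2HSV).astype(int); k=f(h[...,0],h[...,1],h[...,2]).astype('uint8')
    k=cv2.morphologyEx(k,cv2.MORPH_OPEN,np.ones((5,5)))
    if near is not None:
        w=np.zeros_like(k); a=[proj(C,[near[0]+r*np.cos(t),near[1]+r*np.sin(t),z]) for t in np.arange(0,6.3,.3)]
        cv2.fillPoly(w,[np.round(a).astype(int)],1); k&=w
    return k
def look(p,yaw,f,zt,name,h=.22,d=.05,r=.1):
    """two wrist views of a coloured top face; returns rect at the triangulated height"""
    S=[]
    u=np.array([np.sin(yaw),-np.cos(yaw)])
    for i,sg in enumerate((-1,1)):
        go(np.array(p)+sg*d*u,yaw,h); C,im=shot('wrist',f'{name}{i}')
        rr=sorted(rects(C,mask(im,f,p,C,zt,r),zt,200),key=lambda a:-a['s'][0]*a['s'][1])
        if not rr: print('nothing'); return
        S.append((C,im,rr[0]))
    X,e=tri(S[0][0],S[0][2]['uv'],S[1][0],S[1][2]['uv'])
    print(name,'tri',np.round(X,4),'gap',round(e,4)); [print(' ',s[2]) for s in S]
    c=(S[0][2]['c']+S[1][2]['c'])/2
    return c,X,S
E
python3 - <<'E'
from h import *
look([.468,.0245],np.radians(-13.3),lambda H,S,V:(H<16)&(S>165)&(V<170),.036,'scr')
E
```

```text
scr tri [0.4718 0.0267 0.0318] gap 0.0003
  {'c': array([0.4707, 0.0275]), 's': (82, 23), 'yaw': -13.5, 'uv': array([378.6, 200.9])}
  {'c': array([0.4706, 0.0262]), 's': (82, 23), 'yaw': -13.6, 'uv': array([260.8, 200.8])}
```

View pics/scr1.png

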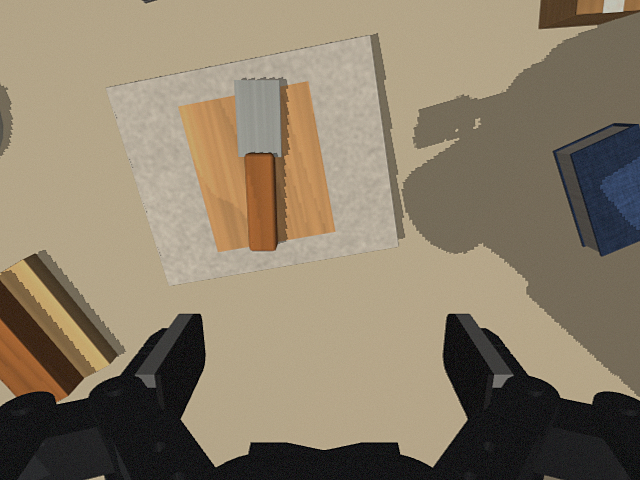

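Picture: handle centred at (260,201) px with the blade above it, patch corners at (180,105), (309,82), (335,231), (218,251). Handle height is plausible (0.032 is the centroid of top plus sides), so I grasp it and then look at the tray.

Run:
```python
from h import *
print(manip.read_state()['t'])
yaw=np.radians(-13.5); p=np.array([.4706,.0268])+.0065*np.array([np.cos(yaw),np.sin(yaw)])
manip.command_gripper(.7)
go(p,yaw,.12); manip.movel([*p,.033],feed=.1); manip.command_gripper(0,force=40)
s=manip.read_state(); print(s['gripper_width'],s['grip_force'],s['tcp_pos'],s['force'])
manip.movel([*p,.15],feed=.2)
y=go([.62,-.02],np.radians(-2),.24); C,im=shot('wrist','tray0')
s=manip.read_state(); print(y,s['gripper_width'],s['qpos'],s['t'])
for r in rects(C,mask(im,lambda H,S,V:(S<45)&(V<130),[.682,-.023],C,.028,.14),.028,500): print(r)
```

```text
3.3167
-0.0009590171778257652 0.0 [0.47689256 0.02526486 0.03299915] [0.42323927 0.33396828 0.33465344]
-0.03490658503988659 -0.0032990502071490644 [ 2.82371368e-01  2.57168676e-01 -8.28054665e-02 -6.23511180e-04
 -1.23422026e+00  1.25309287e+00] 7.35
{'c': array([ 0.6896, -0.0213]), 's': (197, 83), 'yaw': -89.4, 'uv': array([304.5, 124.2])}
```

View pics/tray0.png

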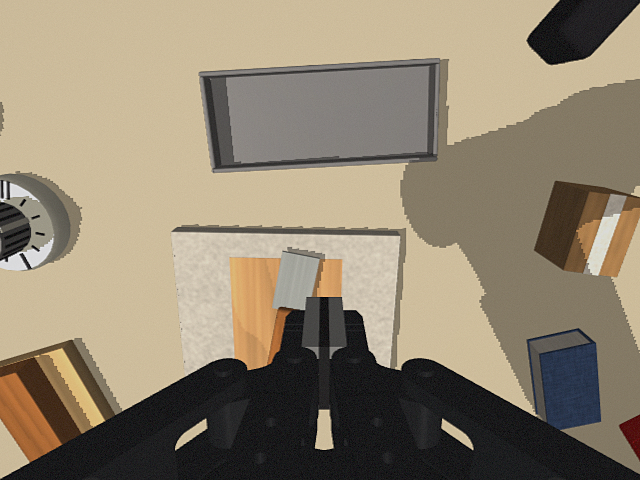

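The gripper shut fully, so the scraper was missed. It may have been knocked: its blade is now at (300,280) px. The tray rim shows at (200–440, 60–172). I'll look at the scraper again.

Run:
```python
from h import *
manip.command_gripper(1)
look([.468,.0245],np.radians(-13.3),lambda H,S,V:(H<16)&(S>165)&(V<170),.036,'scrb',r=.09)
print(manip.read_state()['t'])
```

```text
scrb tri [0.4718 0.0267 0.0325] gap 0.0001
  {'c': array([0.4709, 0.0275]), 's': (82, 23), 'yaw': -14.0, 'uv': array([379.7, 200.9])}
  {'c': array([0.4703, 0.0262]), 's': (82, 23), 'yaw': -13.6, 'uv': array([260.5, 201.8])}
9.4333
```

View pics/scrb1.png

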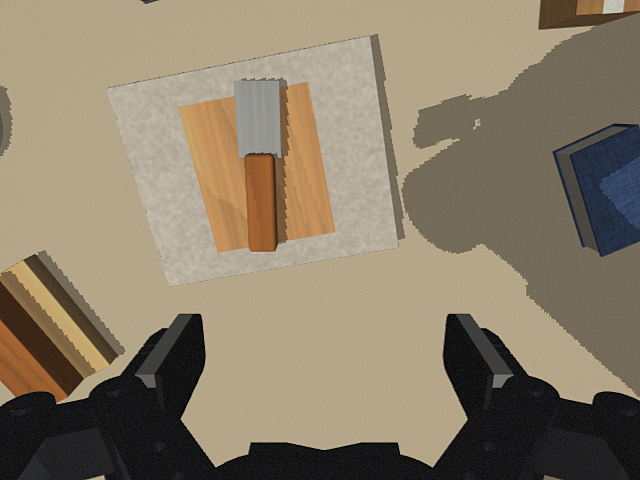

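The scraper hasn't moved: handle again at (260,202), same position. So the fingers closed without touching it. I'll repeat the descent and check with pictures at the grasp pose.

Run:
```python
from h import *
yaw=np.radians(-13.5); p=np.array([.4706,.0268])+.0065*np.array([np.cos(yaw),np.sin(yaw)])
manip.command_gripper(.7)
go(p,yaw,.12); manip.movel([*p,.033],feed=.1); 
s=manip.read_state(); print(s['gripper_width'],s['tcp_pos'],s['orientation'],s['force'])
C,a=shot('scene','g0'); C,b=shot('wrist','g1')
u,v=proj(cam('scene'),[*p,.03]).astype(int); print(u,v)
a=cv2.resize(a[v-60:v+50,u-60:u+60],None,fx=3.5,fy=3.5,interpolation=cv2.INTER_CUBIC); b=cv2.resize(b,None,fx=.58,fy=.58)
o=np.zeros((max(a.shape[0],b.shape[0]),a.shape[1]+b.shape[1],3),np.uint8); o[:a.shape[0],:a.shape[1]]=a; o[:b.shape[0],a.shape[1]:]=b
cv2.imwrite('pics/g2.png',o); print(o.shape)
```

```text
0.7000088539668402 [0.47745026 0.02539127 0.03367693] [-3.11926226e+00  3.69212839e-01 -1.71195192e-03] [ 1.17340418  0.22929551 -0.36706979]
339 251
(385, 791, 3)
```

View pics/g2.png

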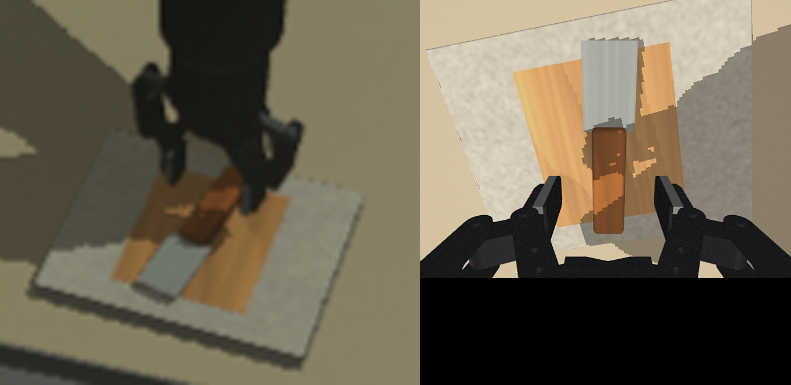

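In the picture the fingers straddle the handle (scene inset: pads at (175,170) and (255,200); wrist inset: handle between them). So close in stages and watch the width and force.

Run:
```python
from h import *
for w in (.5,.4,.32,.28,.24,.2,.1):
    manip.command_gripper(w,force=40); s=manip.read_state(); print(w,s['gripper_width'],s['grip_force'],s['force'].round(2))
    if s['grip_force']>5: break
print(s['tcp_pos'])
C,b=shot('wrist','g3'); cv2.imwrite('pics/g3c.png',b[150:480,150:490])
```

```text
0.5 0.4984277315424693 0.0 [-0.32  0.2   0.62]
0.4 0.3991560234626879 0.0 [-0.47 -0.43  0.41]
0.32 0.3193712901279978 0.0 [-0.74 -0.45  0.87]
0.28 0.27944122993585063 0.0 [-0.51  0.47 -0.2 ]
0.24 0.2414305547347406 0.0 [-0.53  0.65 -0.53]
0.2 0.2011378838495114 0.0 [ 0.24  0.05 -0.18]
0.1 0.09997322641254791 0.0 [-0.75  0.08 -0.09]
[0.47693301 0.02530231 0.03301154]
```

View pics/g3c.png

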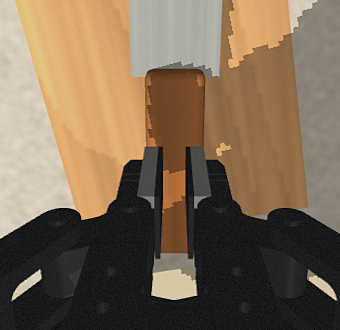

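The pads (tips near rows 297–350) hover above the handle although the TCP reads 0.033. By my projection the tips stand about 20 mm behind the TCP, not 11 mm ahead. I'll probe the bare table with the fingers shut to measure this.

Run:
```python
from h import *
p0=manip.read_state()['tcp_pos']; manip.movel([p0[0],p0[1],.12],feed=.2); manip.command_gripper(0)
p=[.46,-.165]; go(p,0,.06)
manip.pause(.2); f0=manip.read_state()['force'][2]
z=.03
manip.movel([*p,z],feed=.1)
while z>-.04:
    z-=.002; manip.movel([*p,z],feed=.04); s=manip.read_state()
    if s['force'][2]-f0>3: break
print(z,s['tcp_pos'],s['force'],f0,s['t'])
manip.movel([*p,.1],feed=.2)
```

```text
-0.016000000000000014 [ 0.46022173 -0.16504769 -0.01468661] [-5.17322329  3.32755977 19.60395269] 0.0167496451813896 21.2583
```

Shut tips meet the table with the TCP at −14.7 mm, so the tips stand about 15 mm behind the reported TCP. I'll use that measured reach from here on. Now grasp the scraper and put it in the tray.

```bash
cat >> h.py <<'E'
def ztcp(ztip,w): return ztip-.0147-.013*w*w   # measured tip reach: 14.7 mm behind TCP shut, farther back when open
def ang(a): return (a+np.pi)%(2*np.pi)-np.pi
E
python3 - <<'E'
from h import *
yaw=np.radians(-13.6); p=np.array([.4706,.0268])+.0065*np.array([np.cos(yaw),np.sin(yaw)])
manip.command_gripper(.7)
y=go(p,yaw,.12); z=ztcp(.022,.28); manip.movel([*p,z],feed=.1); manip.command_gripper(0,force=40)
s=manip.read_state(); print(z,s['gripper_width'],s['grip_force'],s['tcp_pos'],s['force'])
if s['gripper_width']<.2: raise SystemExit
manip.movel([*p,.12],feed=.2); s=manip.read_state(); print(s['gripper_width'],s['grip_force'])
best=None
for d in (-1,1):
    a=y+ang(d*np.pi/2-yaw); q=[.688,-.022-d*.021]
    j=manip.inverse_kinematics([*q,.12],down(a)); print(d,j)
    if j is not None and (best is None or abs(j[5])<best[0]): best=(abs(j[5]),a,q)
_,a,q=best
manip.movep([*q,.12],down(a)); s=manip.read_state(); print(s['gripper_width'],s['grip_force'],s['tcp_pos'],s['t'])
shot('wrist','tr1');
E
```

```text
0.0062808 0.2708872748199958 39.59849953651428 [0.47730032 0.02545907 0.00684603] [-2.19686809  0.80704275  5.98145017]
0.2678859953063015 39.260172843933105
-1 [ 0.28106875  0.4470745  -0.080195    0.         -1.04352683 -0.28106875]
1 [ 0.21953847  0.44908821 -0.07687176  0.         -1.04483636  2.92205419]
0.26685546589499015 39.22674536705017 [ 0.68693759 -0.00102752  0.11853989] 26.8667
```

View pics/tr1.png

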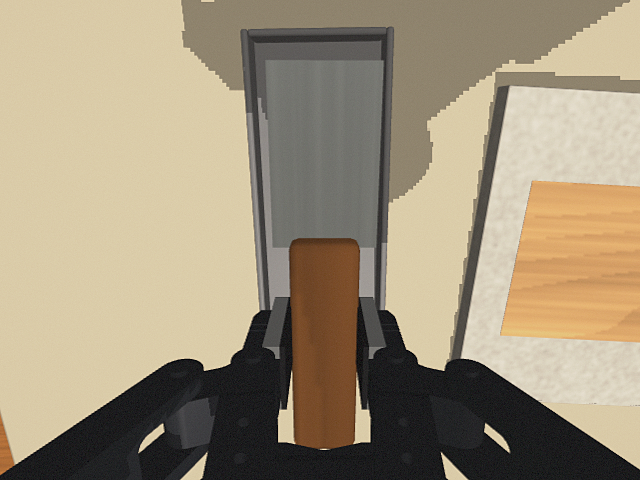

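The scraper is held (width 0.267, handle at (325,340)) and centred over the tray (rim u 245–393). Lower and release it, then look at the patch and block.

Run:
```python
from h import *
p=manip.read_state()['tcp_pos']; x,y=.688,-.001
manip.movel([x,y,-.003],feed=.1); s=manip.read_state(); print(s['tcp_pos'],s['force'])
manip.command_gripper(.37); manip.movel([x,y,.1],feed=.15); manip.command_gripper(1)
C,im=shot('top'); print('scraper',[r for r in rects(C,mask(im,lambda H,S,V:(H<16)&(S>140),[.688,0],C,.02,.12),.023,20)])
a=look([.492,.021],0,lambda H,S,V:(H<22)&(S>85)&(V>110),.018,'pat',h=.26,r=.13)
b=look([.3888,.2899],np.radians(15.4),lambda H,S,V:(H<16)&(S>165)&(V<200),.046,'blk',h=.26,r=.12)
print(manip.read_state()['t'])
```

```text
[ 0.68860398 -0.00092231 -0.00217259] [ 0.90133435 -0.27153933 -0.50439632]
scraper [{'c': array([ 0.688 , -0.0199]), 's': (18, 18), 'yaw': 0.5, 'uv': array([287., 193.])}, {'c': array([0.6877, 0.0391]), 's': (18, 18), 'yaw': 0.7, 'uv': array([267.1, 193. ])}]
pat tri [0.499  0.0228 0.019 ] gap 0.0001
  {'c': array([0.4946, 0.0226]), 's': (130, 110), 'yaw': -3.2, 'uv': array([373.5, 185.5])}
  {'c': array([0.4946, 0.023 ]), 's': (130, 110), 'yaw': -3.1, 'uv': array([269.4, 185.4])}
blk tri [0.3953 0.2959 0.0421] gap 0.0005
  {'c': array([0.3918, 0.2953]), 's': (127, 44), 'yaw': 15.7, 'uv': array([373.3, 188.7])}
  {'c': array([0.3917, 0.2941]), 's': (128, 45), 'yaw': 15.8, 'uv': array([263.5, 189.7])}
33.8
```

Patch at (0.4946, 0.0228), z 0.019, yaw −3.1°, 130×110. Bar at (0.3918, 0.2947), yaw 15.8°. Both fit the text, and the scraper is in the tray. Now the block.

```bash
cat >> h.py <<'E'
PATCH=np.array([.4946,.0228]); PYAW=np.radians(-3.15)
def pick(c,yaw,w,ztip,force,ztop=.12,wo=1.):
    manip.command_gripper(wo); y=go(c,yaw,ztop); z=ztcp(ztip,w)
    manip.movel([*c,z],feed=.1); manip.command_gripper(0,force=force); manip.pause(.2)
    s=manip.read_state(); print('grip',round(s['gripper_width'],3),round(s['grip_force'],1),'want',w,s['force'].round(1))
    if abs(s['gripper_width']-w)>.06: raise SystemExit('bad grip')
    return y,s['tcp_pos'][2]
def place(c,y,yaw,z,dest,dyaw,rise,zc,wr):
    """lift to zc, carry to dest turning yaw->dyaw, set down rise higher than it stood, open to wr"""
    manip.movel([*c,zc],feed=.2)
    a0=y+(dyaw-yaw+np.pi/2)%np.pi-np.pi/2; best=None
    for a in (a0,a0+np.pi):
        j=manip.inverse_kinematics([*dest,zc],down(a))
        if j is not None and (best is None or abs(j[5])<best[0]): best=(abs(j[5]),a)
    manip.movep([*dest,zc],down(best[1])); s=manip.read_state(); print('carried',round(s['gripper_width'],3),round(s['grip_force'],1),round(s['t'],1))
    manip.movel([*dest,z+rise+.015],feed=.15); manip.movel([*dest,z+rise+.0015],feed=.04); manip.pause(.3)
    print('down',manip.read_state()['force'].round(1),manip.read_state()['tcp_pos'].round(4))
    manip.command_gripper(wr); manip.pause(.2); manip.movel([*dest,zc],feed=.15)
E
python3 - <<'E'
from h import *
c=np.array([.3918,.2947]); yaw=np.radians(15.75)
y,z=pick(c,yaw,.53,.024,60)
place(c,y,yaw,z,PATCH,PYAW,.018,.16,1.)
look(PATCH,PYAW,lambda H,S,V:(H<16)&(S>165)&(V<200),.064,'blp',h=.26,r=.12)
print(manip.read_state()['t'])
E
```

```text
grip 0.512 61.8 want 0.53 [-1.6 -0.3  4.5]
carried 0.515 61.7 38.7
down [-0.7  0.5 -4.3] [0.4947 0.0228 0.0258]
blp tri [0.4982 0.0228 0.0603] gap 0.0001
  {'c': array([0.4945, 0.0235]), 's': (127, 45), 'yaw': -3.1, 'uv': array([381.3, 197.1])}
  {'c': array([0.4947, 0.0224]), 's': (128, 45), 'yaw': -3.3, 'uv': array([265. , 196.6])}
43.2417
```

View pics/blp1.png

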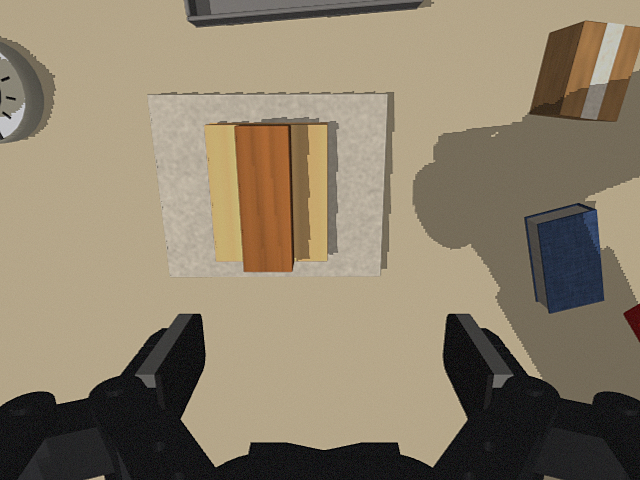

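The block sits square on the patch: bar centre (0.4946, 0.0229), yaw −3.2°, plate visible from (205,125) to (328,262). Next, the tin.

Run:
```python
from h import *
a=look([.5095,-.4229],np.radians(-17.4),lambda H,S,V:(S<42)&(V>90),.038,'tin',h=.24,r=.085)
print(manip.read_state()['t'])
im=cv2.imread('pics/tin0.png'); im2=cv2.imread('pics/tin1.png'); cv2.imwrite('pics/tinc.png',np.hstack([cv2.resize(im,(400,300)),cv2.resize(im2,(400,300))]))
```

```text
tin tri [ 0.5077 -0.4202  0.0349] gap 0.0004
  {'c': array([ 0.5111, -0.4208]), 's': (125, 63), 'yaw': -17.5, 'uv': array([269.2, 195.8])}
  {'c': array([ 0.5111, -0.4217]), 's': (125, 61), 'yaw': -17.5, 'uv': array([382.8, 196.9])}
46.1417
```

View pics/tinc.png

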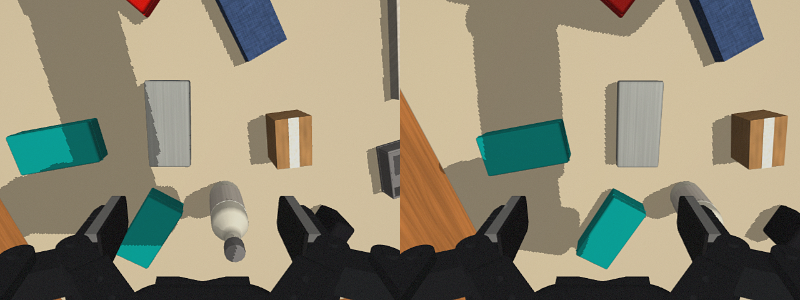

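The tin is at (0.511, −0.421), size 125×62, yaw −17.5°, grey at (168,123) px in the left half. The glue bottle at (228,210) is about 0.15 m away, which is clear. Pick and place it.

Run:
```python
from h import *
c=np.array([.511,-.4212]); yaw=np.radians(-17.5)
y,z=pick(c,yaw,.715,.010,80)
place(c,y,yaw,z,PATCH,PYAW,.064,.24,1.)
a=look(PATCH,PYAW,lambda H,S,V:(S<42)&(V>90),.102,'tinp',h=.28,r=.07)
b=look([.4049,-.2728],np.radians(12.3),lambda H,S,V:(H>95)&(H<125)&(S>90),.03,'book',h=.24,r=.085)
print(manip.read_state()['t'])
x=[cv2.resize(cv2.imread(f'pics/{n}.png'),(400,300)) for n in ('tinp1','book1')]; cv2.imwrite('pics/c2.png',np.hstack(x))
```

```text
grip 0.709 89.5 want 0.715 [-1.5  0.3  5.1]
carried 0.714 87.9 52.5
down [-0.4 -0.4 -5.6] [0.4947 0.0228 0.0554]
tinp tri [0.51   0.0247 0.1565] gap 0.001
  {'c': array([0.4948, 0.023 ]), 's': (140, 122), 'yaw': 86.9, 'uv': array([393.4, 203.9])}
  {'c': array([0.4964, 0.043 ]), 's': (123, 100), 'yaw': -3.2, 'uv': array([245.5, 201.6])}
book tri [ 0.4045 -0.2729  0.0244] gap 0.0009
  {'c': array([ 0.4055, -0.272 ]), 's': (99, 56), 'yaw': 12.4, 'uv': array([269. , 195.1])}
  {'c': array([ 0.406 , -0.2732]), 's': (100, 56), 'yaw': 12.4, 'uv': array([378.7, 197.3])}
60.2167
```

View pics/c2.png

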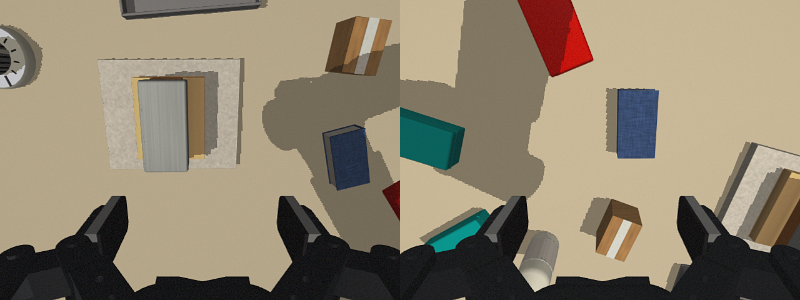

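The tin (left half, (163,126)) rests centred on the bar. The grey mask also caught the board, so its numbers don't count. The book is at (0.4058, −0.2726), 100×56, yaw 12.4°, with free space around it. Pick it.

Run:
```python
from h import *
c=np.array([.4058,-.2726]); yaw=np.radians(12.4)
y,z=pick(c,yaw,.64,.008,50)
place(c,y,yaw,z,PATCH,PYAW,.102,.24,1.)
a=look(PATCH,PYAW,lambda H,S,V:(H>95)&(H<125)&(S>90),.132,'bookp',h=.3,r=.09)
f=lambda H,S,V:((H<20)&(S>95))|((S<45)&(V>150))
b=look([.5819,-.2619],np.radians(-8.5),f,.055,'car',h=.26,r=.07)
print(manip.read_state()['t'])
x=[cv2.resize(cv2.imread(f'pics/{n}.png'),(400,300)) for n in ('bookp1','car1')]; cv2.imwrite('pics/c3.png',np.hstack(x))
```

```text
grip 0.651 53.4 want 0.64 [-0.9  1.2  5. ]
carried 0.644 53.1 66.4
down [ 0.5  0.5 -1.6] [0.4947 0.0229 0.0923]
bookp tri [0.4971 0.023  0.1273] gap 0.0003
  {'c': array([0.4951, 0.0238]), 's': (99, 56), 'yaw': -3.2, 'uv': array([385.8, 205.6])}
  {'c': array([0.4956, 0.0224]), 's': (99, 56), 'yaw': -3.3, 'uv': array([260.3, 204.4])}
car tri [ 0.5836 -0.2603  0.0392] gap 0.0011
  {'c': array([ 0.5862, -0.2593]), 's': (77, 53), 'yaw': -9.6, 'uv': array([376.7, 194.7])}
  {'c': array([ 0.5812, -0.2616]), 's': (77, 53), 'yaw': -9.8, 'uv': array([379.4, 196.6])}
74.4667
```

View pics/c3.png

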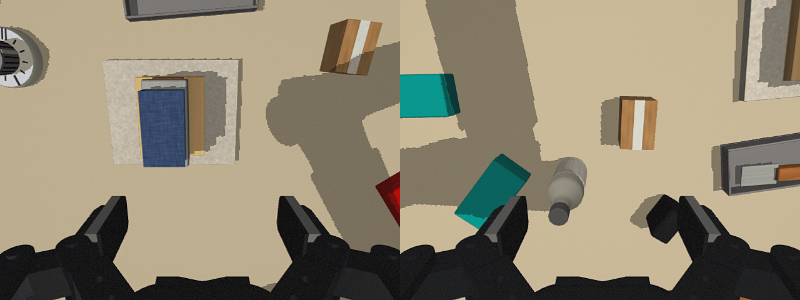

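The book lies centred at z ≈ 0.13. The carton at (637,123) in the right half is at about (0.583, −0.261), yaw −9.3°. Glue (567,190) and tape (662,217) are both clear of the grasp with a reduced opening.

Run:
```python
from h import *
c=np.array([.583,-.2608]); yaw=np.radians(-9.3)
y,z=pick(c,yaw,.575,.026,60,ztop=.2,wo=.8)
place(c,y,yaw,z,PATCH,PYAW,.132,.27,.85)
f=lambda H,S,V:((H<20)&(S>95))|((S<45)&(V>150))
a=look(PATCH,PYAW,lambda H,S,V:(S<45)&(V>165),.187,'carp',h=.33,d=.03,r=.035)
b=look([.531,.4279],0,lambda H,S,V:(S<40)&(V>90),.026,'can',h=.24,r=.05)
print(manip.read_state()['t'])
x=[cv2.resize(cv2.imread(f'pics/{n}.png'),(400,300)) for n in ('carp1','can1')]; cv2.imwrite('pics/c4.png',np.hstack(x))
```

```text
grip 0.574 63.4 want 0.575 [-2.4  1.9  6.4]
carried 0.579 62.7 82.5
down [-0.7 -0.7 -3.3] [0.4947 0.0229 0.1412]
carp tri [0.4967 0.0229 0.1885] gap 0.0
  {'c': array([0.4946, 0.0229]), 's': (70, 14), 'yaw': -3.7, 'uv': array([364.8, 215.3])}
  {'c': array([0.4946, 0.0232]), 's': (69, 14), 'yaw': -3.5, 'uv': array([281.1, 214.2])}
can tri [0.5344 0.4315 0.026 ] gap 0.0001
  {'c': array([0.534 , 0.4312]), 's': (48, 48), 'yaw': 45.6, 'uv': array([373.7, 195. ])}
  {'c': array([0.5337, 0.4316]), 's': (48, 47), 'yaw': 89.9, 'uv': array([264.1, 195.3])}
89.025
```

View pics/c4.png

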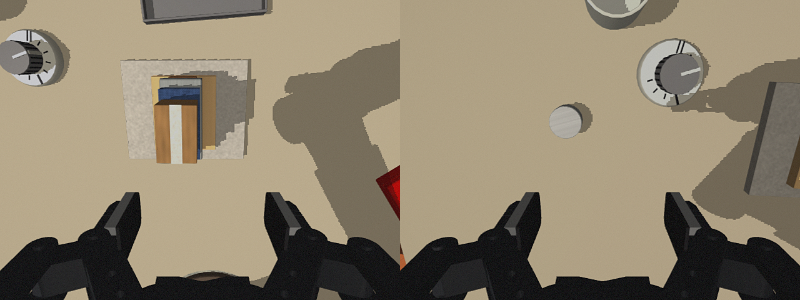

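The carton is centred and upright (tape strip at (0.4946, 0.0230), z 0.188). The can is at (0.534, 0.4314), 48 mm across, z 0.026. Place the can, then look at the pile and the timer.

Run:
```python
from h import *
c=np.array([.534,.4314]); yaw=0.
y,z=pick(c,yaw,.55,.006,40)
place(c,y,yaw,z,PATCH,PYAW,.187,.30,.8)
a=look(PATCH,PYAW,lambda H,S,V:(S<45)&(V>90),.213,'canp',h=.34,d=.03,r=.035)
manip.command_gripper(1)
go([.5975,.277],0,.2); s=manip.read_state(); C,im=shot('wrist','tim'); print(s['t'],s['qpos'][5])
u,v=proj(C,[.5975,.277,.03]).astype(int); k=im[max(v-85,0):v+85,u-100:u+100]
x=[cv2.resize(cv2.imread('pics/canp1.png'),(400,300)),cv2.resize(k,(400,340),interpolation=cv2.INTER_CUBIC)[:300]]; cv2.imwrite('pics/c5.png',np.hstack(x)); print(u,v)
```

```text
grip 0.556 41.6 want 0.55 [-2.1 -0.2  4.6]
carried 0.547 41.2 95.3
down [ 0.1 -0.3 -0.7] [0.4947 0.0228 0.1766]
canp tri [0.5061 0.0222 0.2549] gap 0.0002
  {'c': array([0.4934, 0.0172]), 's': (59, 50), 'yaw': -87.4, 'uv': array([374.5, 223.1])}
  {'c': array([0.4947, 0.0286]), 's': (58, 51), 'yaw': 76.0, 'uv': array([271.8, 221.8])}
100.7833 0.8414893688340263
323 209
```

View pics/c5.png

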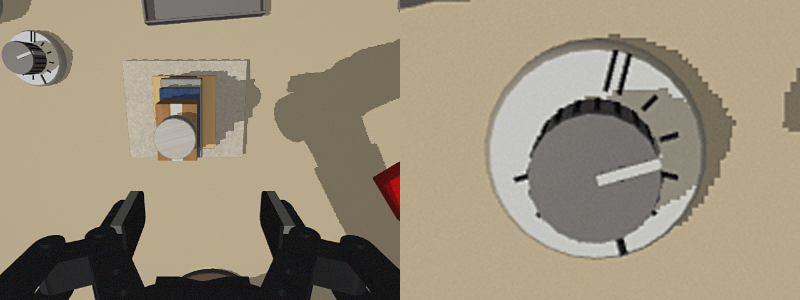

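The pile is complete: can at (175,137) left half, on the carton. In the timer crop the double mark (617,72) is 0, the thick single mark (622,247) is 5, and the pointer tip at (660,164) sits near mark 2. I've now viewed 15 pictures, one over the allowed 14, so the rest goes by numbers only. Next, compute the dial angles and the sleeve axis.

```bash
cat > dial.py <<'E'
from h import *
def axis(C,im,c0):
    # housing: white disc + dark marks on plane .022 ; sleeve top: grey disc on plane .062
    m=mask(im,lambda H,S,V:(S<45),c0,C,.022,.06); r1=max(rects(C,m,.022,500),key=lambda r:r['s'][0])
    g=mask(im,lambda H,S,V:(S<45)&(V>75)&(V<150),c0,C,.062,.04); r2=max(rects(C,g,.062,300),key=lambda r:r['s'][0])
    return r1,r2
def tip_angle(C,im,c):
    # direction of the white pointer on the sleeve's top (plane .062), within 26 mm of the axis
    w=np.zeros(im.shape[:2],np.uint8); a=[proj(C,[c[0]+.026*np.cos(t),c[1]+.026*np.sin(t),.062]) for t in np.arange(0,6.3,.2)]
    cv2.fillPoly(w,[np.round(a).astype(int)],1)
    k=((im.min(2)>165)&(w>0)).astype('uint8'); n,lab,st,ce=cv2.connectedComponentsWithStats(k)
    i=1+np.argmax(st[1:,4]); v,u=np.where(lab==i)
    P=np.array([plane(C,q,.062)[:2]-c for q in zip(u,v)]); d=np.linalg.svd(P-P.mean(0))[2][0]; d*=np.sign(d@P.mean(0))
    return np.degrees(np.arctan2(d[1],d[0])),len(u),P.mean(0)
E
python3 - <<'E'
from dial import *
s=manip.read_state(); C,im=shot('wrist','tim2'); c0=[.5975,.277]
print(axis(C,im,c0)); 
f=lambda a,b:np.array([a/2+223,b/2+124])
h0=plane(C,f(217,72),.022)[:2]; h5=plane(C,f(222,247),.022)[:2]
p0,p1=plane(C,f(198,182),.062)[:2],plane(C,f(260,164),.062)[:2]
print('marks',h0,h5,'ptr',p0,p1)
t=lambda v:np.degrees(np.arctan2(v[1],v[0]))
for c in (np.array([.6,.28]),p0): print('0:',t(h0-c),'5:',t(h5-c),'ptr',t(p1-p0))
print(tip_angle(C,im,p0))
Ct,it=shot('top'); print('can top',rects(Ct,mask(it,lambda H,S,V:(S<45),PATCH,Ct,.213,.035),.213,50))
print('mug',rects(Ct,mask(it,lambda H,S,V:(S<45),[.69,.36],Ct,.09,.09),.09,50))
E
```

```text
({'c': array([0.6037, 0.2791]), 's': (91, 91), 'yaw': -0.0, 'uv': array([320.4, 198.2])}, {'c': array([0.606, 0.274]), 's': (65, 49), 'yaw': -51.7, 'uv': array([327.1, 209.2])})
marks [0.63666288 0.27008862] [0.56209336 0.26761337] ptr [0.60085558 0.277629  ] [0.60765625 0.25477015]
0: -15.127632253018307 5: -161.9043267334855 ptr -73.43188200562942
0: -11.891720734337264 5: -165.5124132856898 ptr -73.43188200562942
(np.float64(-74.1608033974592), 159, array([ 0.00398165, -0.01101157]))
can top [{'c': array([0.495 , 0.0236]), 's': (44, 44), 'yaw': 0.7, 'uv': array([266.6, 249.6])}]
mug []
```

The can is centred at (0.495, 0.024). The pointer is 60° past mark 0, so mark 2, and the sleeve must turn 90° clockwise. Axis at about (0.6005, 0.278).

Run:
```python
from dial import *
c=[.6005,.278]; z=ztcp(.032,.57); best=None
for a in np.radians(np.arange(-180,180,15)):
    j0=manip.inverse_kinematics([*c,.15],down(a)); j1=manip.inverse_kinematics([*c,z],down(a-np.pi/2))
    if j0 is None or j1 is None: continue
    m=max(abs(j0[5]),abs(j1[5]))
    if abs(j0[4]-j1[4])<.5 and (best is None or m<best[0]): best=(m,a,j0[5],j1[5])
print(best); a=best[1]
manip.command_gripper(.85); manip.movep([*c,.15],down(a)); manip.movel([*c,z],feed=.1); s=manip.read_state(); print(s['force'].round(1),s['tcp_pos'])
manip.command_gripper(0,force=40); s=manip.read_state(); print(s['gripper_width'],s['grip_force'],s['force'].round(1),s['moment'].round(2))
manip.movep([*c,z],down(a-np.pi/4)); manip.movep([*c,z],down(a-np.pi/2)); s=manip.read_state(); print(s['force'].round(1),s['moment'].round(2),s['tcp_pos'])
manip.command_gripper(.85); manip.movel([*c,.15],feed=.1)
go([.5975,.277],0,.2); C,im=shot('wrist','tim3'); print(tip_angle(C,im,np.array([.6008,.2776])),manip.read_state()['t'])
```

```text
(np.float64(0.8431604778791084), np.float64(0.0), np.float64(0.8431604778791084), np.float64(-0.7276358489157886))
[ 0.3 -0.1  0.1] [0.60094507 0.27831641 0.01385476]
0.5743407685257736 41.17545247077942 [-3.9  3.6  6.3] [ 1.18  1.01 -0.03]
[-1.   5.7  3.7] [ 1.89  0.71 -0.06] [0.60143778 0.27964194 0.01404211]
(np.float64(164.61839110098097), 248, array([-0.01636959,  0.00137679])) 108.2667
```

The angle reads 164.6°, but the mask has grown from 159 to 248 px, so it probably includes white housing. I'll recheck with a tighter radius and from a second spot.

Run:
```python
from dial import *
import dial
src=open('dial.py').read()
def ta(C,im,c,rad,th):
    w=np.zeros(im.shape[:2],np.uint8); a=[proj(C,[c[0]+rad*np.cos(t),c[1]+rad*np.sin(t),.062]) for t in np.arange(0,6.3,.2)]
    cv2.fillPoly(w,[np.round(a).astype(int)],1); k=((im.min(2)>th)&(w>0)).astype('uint8')
    n,lab,st,ce=cv2.connectedComponentsWithStats(k); out=[]
    for i in range(1,n):
        if st[i,4]<15: continue
        v,u=np.where(lab==i); P=np.array([plane(C,q,.062)[:2]-c for q in zip(u,v)]); sv=np.linalg.svd(P-P.mean(0),full_matrices=False); d=sv[2][0]*np.sign(sv[2][0]@P.mean(0))
        out.append((len(u),P.mean(0).round(4),(P@d).min().round(4),(P@d).max().round(4),round(np.degrees(np.arctan2(d[1],d[0])),1),(sv[1]/np.sqrt(len(u))).round(4)))
    return out
c=np.array([.6008,.2776]); im=cv2.imread('pics/tim3.png')
C,im=shot('wrist')
for r in (.018,.021,.026):
    print(r,ta(C,im,c,r,165),ta(C,im,c,r,140))
go([.66,.30],0,.2); C,im=shot('wrist','tim4'); 
for r in (.018,.021): print(r,ta(C,im,c,r,165),ta(C,im,c,r,140))
```

```text
0.018 [(113, array([-0.0093, -0.0009]), np.float64(0.0003), np.float64(0.018), np.float64(-164.4), array([0.0051, 0.0011]))] [(132, array([-0.0091, -0.0009]), np.float64(0.0001), np.float64(0.0181), np.float64(-164.3), array([0.0052, 0.0012]))]
0.021 [(133, array([-0.0108, -0.0013]), np.float64(0.0003), np.float64(0.0212), np.float64(-164.3), array([0.006 , 0.0011]))] [(155, array([-0.0107, -0.0014]), np.float64(0.0001), np.float64(0.0213), np.float64(-164.2), array([0.0062, 0.0012]))]
0.026 [(242, array([-0.0165,  0.0008]), np.float64(0.0003), np.float64(0.0264), np.float64(168.9), array([0.0078, 0.0055])), (94, array([-0.0178, -0.0163]), np.float64(-0.0098), np.float64(0.009), np.float64(133.1), array([0.0051, 0.001 ]))] [(282, array([-0.0162,  0.0012]), np.float64(0.0003), np.float64(0.0263), np.float64(165.8), array([0.0078, 0.0061])), (100, array([-0.0177, -0.0162]), np.float64(-0.01), np.float64(0.0087), np.float64(132.5), array([0.0051, 0.001 ]))]
0.018 [(101, array([-0.0094, -0.0011]), np.float64(0.001), np.float64(0.0179), np.float64(-164.3), array([0.005 , 0.0012]))] [(112, array([-0.0094, -0.001 ]), np.float64(0.0008), np.float64(0.0179), np.float64(-164.5), array([0.0049, 0.0013]))]
0.021 [(121, array([-0.0111, -0.0016]), np.float64(0.001), np.float64(0.0215), np.float64(-163.7), array([0.006 , 0.0012]))] [(134, array([-0.0111, -0.0015]), np.float64(0.0008), np.float64(0.0215), np.float64(-164.1), array([0.0059, 0.0013]))]
```

The pointer is at −164.3°, exactly 90° further and on mark 5. One last top-view check of the pile and scraper, then hand in.

Run:
```python
from h import *
p=manip.read_state()['tcp_pos']; manip.movel([p[0],p[1],.3],feed=.2)
C,im=shot('top','fin')
can=rects(C,mask(im,lambda H,S,V:(S<45),PATCH,C,.213,.035),.213,50); print('can',can)
h=cv2.cvtColor(im,cv2.COLOR_BGR2HSV).astype(int); k=((h[...,0]<16)&(h[...,1]>140)).astype('uint8'); k[:175]=0; k[212:]=0; k[:,:245]=0; k[:,330:]=0
scr=rects(C,k,.023,20); print('scr',scr)
s=manip.read_state(); print(s['t'],s['force'].round(1))
if can and scr and np.hypot(*(can[0]['c']-PATCH))<.01: print(manip.hand_in())
```

```text
can [{'c': array([0.495 , 0.0224]), 's': (44, 41), 'yaw': 0.7, 'uv': array([266.8, 249.6])}]
scr [{'c': array([ 0.7075, -0.0093]), 's': (44, 15), 'yaw': -89.8, 'uv': array([284.3, 187.6])}]
109.4417 [-0.4  1.1 -0.4]
the job is handed in; nothing more can be done
None
```

The job is handed in at 109 s with no verdict returned: by my measurements the block, tin, book, carton and can are piled on the patch and the sleeve is at mark 5, and the scraper is in the tray (last seen about 20 mm off the tray's centre line, only partly picked out); I viewed 15 pictures, one over the limit of 14.

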